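# Hold the ticket clip gaping astride the bare job board

### The job

A steel spring clip sits on the top edge of one of the two job boards. Squeeze its handles so that the jaws come free of that board, lift it off, and lower it, held wide open, astride the middle of the bare board's top edge: the edge well up between the jaws, a clear gap on both sides and nothing touching the board, so that I can slip a ticket in. Finish while still holding the clip squeezed open there; do not let go, and leave the boards and everything else standing where they are.

Things in the scene. Friction and masses are not known exactly. Their poses are not given: they have to be found in the camera images.
- clip_grip (a point): Half-way between the two handles of the loose steel spring clip (bulldog letter clip, 97 mm tall, standing jaws down on a job board), 30 mm above its pivot pin, axes as for the clip. The handles are flat plates 30 mm wide (along y), from 2 to 52 mm above the pin. At rest they flare to 53 mm over their outer faces at the top; squeezed home they are parallel, 24 mm over their outer faces.
- clip_lever (a joint): Opening angle of the clip, rad: about 0 as it sits closed on the 3 mm board, 0.60 fully open (handles parallel, on their stop; lips 26 mm apart). The spring always closes it: squeezing the handles 35 mm above the pin takes about 6 N to start and 12 N to reach the stop; 20 to 30 N of grip holds it well.
- lip_a (a point): Centre of the inner face of the lip of the clip's +x jaw, 39 mm below the pin (the lip, 10 mm high, spans 34 to 44 mm below it).
- lip_b (a point): Centre of the inner face of the lip of the clip's other (-x) jaw, 39 mm below the pin.
- clip: The whole clip, 100 g; origin at the middle of its pin, 20 mm above the board's top edge at the start (lips reach 24 mm down the board). Closed: x across the jaws = the squeezing direction = the board's normal, y along pin and board edge, z up. The axes belong to the +x lever: they lean about 0.3 rad when it is squeezed evenly. Jaws: plates 60 mm wide, to 44 mm below the pin; coil 11 mm thick.
- board_from_edge (a point): Middle of the top edge of the job board that carries the clip at the start, 125 mm above the bench; x is the board's normal, y runs along its edge, z up. The clip sits within 40 mm of it along y.
- board_to_edge (a point): Middle of the top edge of the other, bare job board, 125 mm above the bench; x is the board's normal, y runs along its edge, z up.
- board_from: The job board that carries the clip: hardboard panel 3 mm thick and 150 mm wide, its top 125 mm above the bench, upright in a plaster foot 60 x 160 x 36 mm; loose, about 0.75 kg. Origin under the middle of the foot; x is the panel's normal.
- board_to: The bare job board, of the same make and size as the other.
- plates: Bystander: stack of four clay plates, 170 mm across and 43 mm high, origin under its centre.
- mug: Bystander: clay mug, 80 mm across and 80 mm high, origin under its centre, handle to its +y.
- jar: Bystander: jar with a cap, 72 mm across and 85 mm high, origin under its centre.
- knife: Bystander: fettling knife lying flat, 190 mm long along its x, 12 mm high.
Not all that is in view belongs to the job. What is shaped like the clip but blue is not meant.

How it is judged:
By the outcome, as a careful person would: the job done as asked, in the order asked, and still so for the second after the job is handed in, while the arm keeps its last pose, push and grip.
It also fails if it takes over 42 s, if anything falls off the work surface, if the arm or the gripper's body presses on something with over 40 N, if the wrist force passes 120 N, or if a joint passes its speed limit or range.

### The arm

A 6-joint arm with a two-finger parallel gripper is mounted at the origin on the work surface. World frame = base frame: x ahead of the robot, y to its left, z up, the work surface at z = 0. Lengths are in m, angles in degrees, forces in N, time in s.
With the tool pointing down it reaches from about 0.4 to 0.825 m from the base axis. Payload 7 kg.
Tool frame: the origin (TCP) lies at the very end of the fingers, on their centre line; the grasp point (between the pads) lies 19 mm behind it; z points along the fingers, y is the direction in which the jaws open and shut (so a half turn about z gives the same grasp; the last joint's range is limited). The gripper opens to 88 mm and grips with 3 to 60 N. Pads are 19 mm wide; open, the fingers measure 130 mm over their backs; the gripper's body (78 mm by 193 mm) begins 47 mm behind the grasp point.
Start: joints at [85.72, 20.546, 0.682, 0, -70.136, -16.507], TCP at [0.24, 0.631, 0.227] pointing down, gripper open.
Joint ranges: [-176.03, 176.03], [-82.01, 121.73], [-58.28, 71.71], [-173.87, 95.51], [-174.79, -0.11], [-173.66, 173.66]. Speed limits (degrees/s): [136.94, 136.94, 172.46, 180, 180, 180].

### API

Orientations are given as [roll, pitch, yaw] about the fixed x, y, z axes, in that order (R = Rz(yaw) Ry(pitch) Rx(roll)).
In Python, from plant import ctrl gives the robot as it stands.
- The arm moves only by the tool move_arm, never from a script. Its argument "increments" is a list of rows, each a list of 2 entries, a list of its own where there are three numbers: the shift along the world's x, y, z in mm, then the turn about the world's z in rad. A call has exactly 8 rows; each row shifts and turns the pose as measured when the row begins; what a row does not reach is not made up. A row lasts 1/10 s, in which the tool goes at most 50 mm and 8.59 degrees, less where a joint would pass 70% of its speed; a pose out of reach is approached as far as the arm can. A call with a gripper value outside its range is refused whole. "jaw" is the gripper command: -1 is shut, 1 is fully open, values between are in proportion, set as the call begins (left out, the last holds). The fingers move at their own pace and stop on an object; the grip force is fixed at half the most. Time passes only in rows, so rows that do not move let the fingers close, or fill a call up. It gives the time, the measured TCP pose, the force and the opening at its end, in the units of the state.
- ctrl.get_obs(): the state, without advancing time (a new reading comes with each control period).
- ctrl.snapshot(name): name is "side" or "top" or "wrist"; returns a dict with "color" (480x640x3 uint8, red, green, blue), "fx", "fy", "cx", "cy" (pixels), "R" (3x3) and "t" (3): a world point X has camera coordinates R X + t. Camera axes: x right, y down, z forward; pixel columns grow to the right and rows downward; lengths in m; the calibration is good to about 2 mm. A picture is of the moment at which its call begins. There is no depth.
- ctrl.close_job(): hands the job in, once; it reports no verdict.
The state is a dict: "clock": time; "joint_pos": joint angles; "qvel": joint speeds; "tau": joint torques, N m; "tool_pos": TCP position; "orientation": TCP orientation; "force": force on the tool from outside, world axes, zero at the start; "moment": the same for the moment, N m; "opening": finger opening in m.
Only numpy, scipy, OpenCV 4.12 (cv2) and the standard library are available. Lean on these libraries where they do the work, as an engineer would, in place of code of your own. Each camera call takes 0.05 s, during which the arm holds its last target.

## Working session

There is one attempt and no reset: what is moved stays moved. The work goes in short steps, Python scripts to look and compute and a tool call to move; the robot and the scene stay as the last step left them, time stands still between calls to the robot, and variables do not carry over. Pictures are saved under pics/ and viewed, and the job is handed in when it is done.

Besides the shell and the picture viewer there is one more tool, called by a JSON object that holds its "api" and its "payload", one argument or row to a line. move_arm: Moves the arm, as the interface text tells. Its arguments: {"type":"object","properties":{"increments":{"type":"array","items":{"type":"array"}},"jaw":{"type":"number"}},"required":["increments"]}

```bash
mkdir -p pics; ls
cat > h.py <<'E'
import numpy as np,cv2
from plant import ctrl
def snap(n,f):
    s=ctrl.snapshot(n); cv2.imwrite('pics/'+f+'.png',s['color'][:,:,::-1])
    np.savez('pics/'+f+'.npz',**{k:np.array(s[k]) for k in s}); return s
def ray(s,u,v):
    R=np.array(s['R']);t=np.array(s['t'])
    d=R.T@np.array([(u-s['cx'])/s['fx'],(v-s['cy'])/s['fy'],1.]); return -R.T@t,d/np.linalg.norm(d)
def onz(s,u,v,z):
    o,d=ray(s,u,v); return o+d*(z-o[2])/d[2]
def tri(s1,p1,s2,p2):
    A=[];b=[]
    a1,d1=ray(s1,*p1);a2,d2=ray(s2,*p2)
    k=np.linalg.lstsq(np.c_[d1,-d2],a2-a1,rcond=None)[0]
    P,Q=a1+k[0]*d1,a2+k[1]*d2
    return (P+Q)/2,np.linalg.norm(P-Q)
def proj(s,X):
    c=np.array(s['R'])@np.array(X)+np.array(s['t']); return c[0]/c[2]*s['fx']+s['cx'],c[1]/c[2]*s['fy']+s['cy']
def load(f):
    z=np.load('pics/'+f+'.npz'); return {k:z[k] for k in z}
E
python3 - <<'E'
from h import *
for n in ['side','top','wrist']:
    s=snap(n,n+'1'); print(n,-np.array(s['R']).T@s['t'],s['fx'])
print(ctrl.get_obs())
E
```

```text
pics
side [ 0.40228581 -0.71057442  0.95796057] 434.8626000945816
top [0.38065183 0.01325516 1.2815186 ] 565.552247682954
wrist [0.31662273 0.60159301 0.38310522] 428.87511139197414
{'clock': 0.15, 'joint_pos': array([ 8.57184521e+01,  2.05789031e+01,  6.47985063e-01, -1.46713531e-02,
       -7.01357929e+01, -1.65051605e+01]), 'qvel': array([-0.04857503, -0.13508626,  0.11898418,  0.07254293,  0.02518609,
       -0.03836145]), 'tau': array([-1.11568457e-03, -5.83272958e+01,  2.93293279e+01,  7.00136885e+00,
        8.77620536e-03, -1.08443389e-04]), 'tool_pos': array([0.23946515, 0.63071833, 0.22588925]), 'orientation': array([ 1.79932119e+02, -5.72859585e-03, -2.07916982e+01]), 'force': array([-0.16626231, -0.4405249 ,  0.03547875]), 'moment': array([-0.01189936,  0.00020229, -0.03157247]), 'opening': 0.08767781915730716}
```

View pics/side1.png

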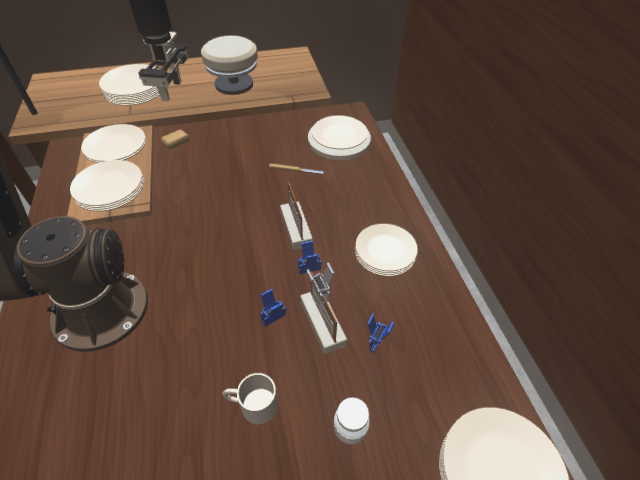

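View pics/top1.png

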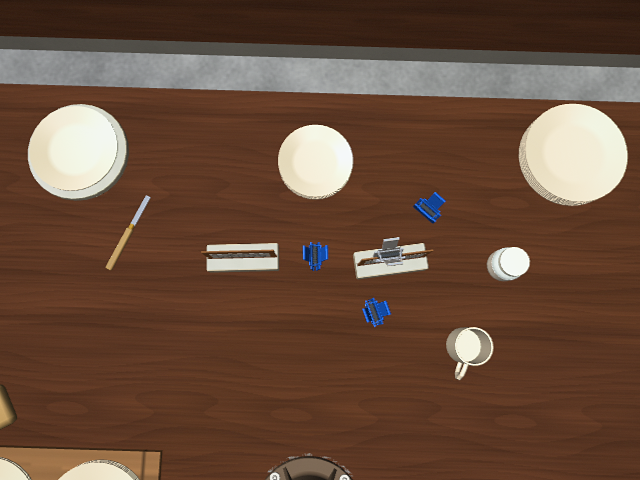

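View pics/wrist1.png

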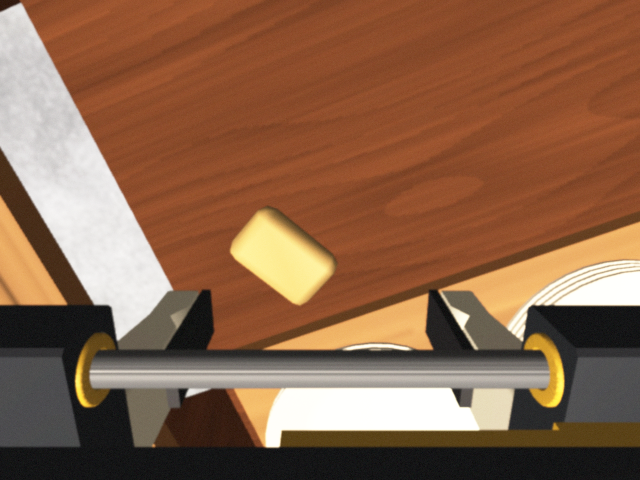

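Run:
```python
from h import *
a=cv2.imread('pics/top1.png'); c=a[220:300,190:450]
cv2.imwrite('pics/t1z.png',cv2.resize(c,None,fx=3,fy=3,interpolation=cv2.INTER_CUBIC))
a=cv2.imread('pics/side1.png'); c=a[170:360,230:400]
cv2.imwrite('pics/s1z.png',cv2.resize(c,None,fx=3,fy=3,interpolation=cv2.INTER_CUBIC))
```

```text
(no output)
```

View pics/t1z.png

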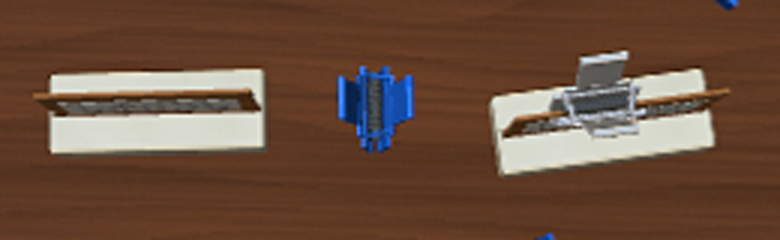

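View pics/s1z.png

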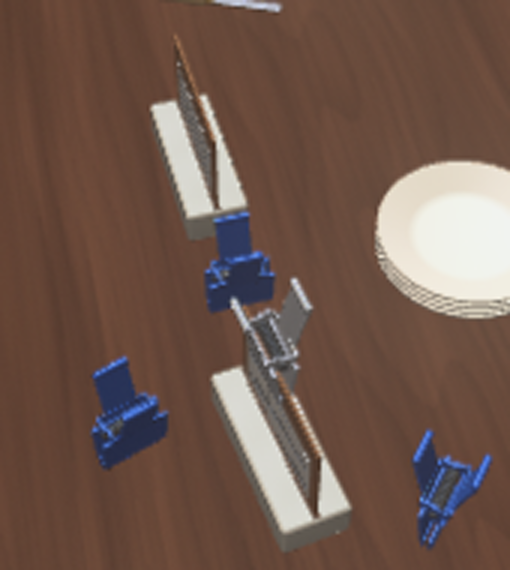

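Run:
```python
from h import *
a=load('top1');b=load('side1')
f=lambda x,y:((x+.5)/3+190-.5,(y+.5)/3+220-.5)
g=lambda x,y:((x+.5)/3+230-.5,(y+.5)/3+170-.5)
for n,p in dict(toL=(34,96),toR=(258,94),fromL=(507,134),fromR=(728,92)).items(): print(n,onz(a,*f(*p),.125))
for n,p in dict(toL=(177,37),toR=(215,139),fromL=(247,328),fromR=(318,457)).items(): print(n,onz(b,*g(*p),.125))
# handle tops
print('hfar top z.197',[onz(a,*f(*p),.197) for p in ((581,58),(628,52))])
print('hnear top',[onz(a,*f(*p),.197) for p in ((597,138),(638,131))])
print('side far',[onz(b,*g(*p),.197) for p in ((293,281),(311,304))])
print('side near',[onz(b,*g(*p),.197) for p in ((232,301),)])
```

```text
toL [0.53728998 0.23674363 0.125     ]
toR [0.54325234 0.08287975 0.125     ]
fromL [ 0.52063307 -0.08889371  0.125     ]
fromR [ 0.554264   -0.24076846  0.125     ]
toL [0.53839013 0.23559513 0.125     ]
toR [0.54640578 0.09327561 0.125     ]
fromL [ 0.52909546 -0.11604056  0.125     ]
fromR [ 0.55436833 -0.24078438  0.125     ]
hfar top z.197 [array([ 0.56289457, -0.12974826,  0.197     ]), array([ 0.5677484, -0.1602071,  0.197    ])]
hnear top [array([ 0.51104405, -0.14046399,  0.197     ]), array([ 0.51635808, -0.1668338 ,  0.197     ])]
side far [array([ 0.56068311, -0.13311682,  0.197     ]), array([ 0.56838485, -0.15676667,  0.197     ])]
side near [array([ 0.51272707, -0.14121052,  0.197     ])]
```

{"api": "move_arm", "payload": {
  "increments": [
    [[0,-40,20],0],
    [[0,-45,20],-0.1],
    [[10,-45,15],-0.12],
    [[20,-45,10],-0.13],
    [[20,-45,5],-0.13],
    [[20,-45,0],-0.13],
    [[25,-42,0],-0.13],
    [[25,-42,0],-0.13]
  ],
  "jaw": 1
}}

```text
clock: 0.95
tool_pos: [0.3568, 0.2751, 0.2918]
orientation: [179.5, -0.0, -72.0]
force: [0.4, 1.2, 0.3]
opening: 0.0876
```

{"api": "move_arm", "payload": {
  "increments": [
    [[20,-45,0],-0.02],
    [[20,-45,0],-0.02],
    [[20,-45,0],-0.02],
    [[20,-45,0],-0.02],
    [[20,-45,0],0],
    [[20,-45,0],0],
    [[20,-45,0],0],
    [[20,-45,0],0]
  ]
}}

```text
clock: 1.75
tool_pos: [0.5151, -0.0925, 0.2935]
orientation: [179.8, 0.1, -76.9]
force: [1.3, 1.0, 0.3]
opening: 0.0877
```

{"api": "move_arm", "payload": {
  "increments": [
    [[10,-30,0],0],
    [[8,-20,0],0],
    [[0,0,0],0],
    [[0,0,0],0],
    [[0,0,0],0],
    [[0,0,0],0],
    [[0,0,0],0],
    [[0,0,0],0]
  ]
}}

```text
clock: 2.55
tool_pos: [0.5331, -0.148, 0.2913]
orientation: [179.6, 0.2, -77.2]
force: [0.4, 0.6, 0.1]
opening: 0.0874
```

Run:
```python
from h import *
s=snap('wrist','w2'); o=ctrl.get_obs(); print(o['tool_pos'],o['orientation'],o['joint_pos'])
print(-np.array(s['R']).T@s['t'],s['R'])
print(proj(s,[.5395,-.149,.197]),proj(s,[.534,-.149,.125]))
```

```text
[ 0.53316753 -0.14806596  0.29133494] [179.59286393   0.19179252 -77.2270987 ] [  4.66365517   7.268054    -8.4716393   -0.13731193 -74.69046919
   8.14667969]
[ 0.55243133 -0.22890979  0.44835162] [[-0.97506888 -0.22179008  0.00705976]
 [-0.2089151   0.92826058  0.30771216]
 [-0.0748008   0.29856566 -0.9514533 ]]
(np.float64(308.0938808743083), np.float64(234.85861995615767)) (np.float64(316.66520500358246), np.float64(207.95203865492755))
```

View pics/w2.png

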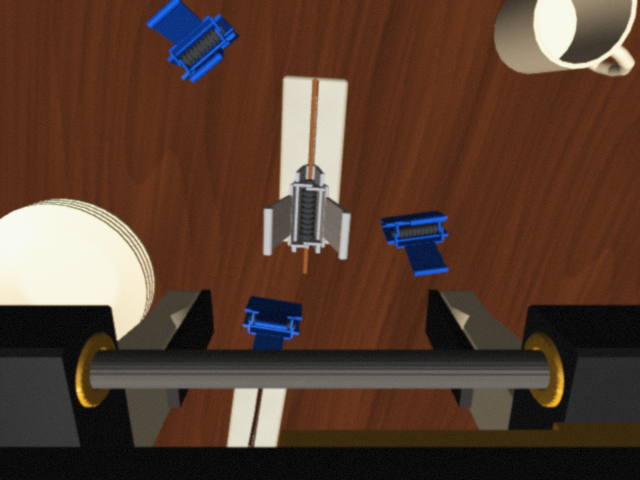

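Run:
```python
from h import *
a=cv2.imread('pics/w2.png'); c=a[60:290,220:400]
cv2.imwrite('pics/w2z.png',cv2.resize(c[100:220],None,fx=4,fy=4,interpolation=cv2.INTER_CUBIC))
s=load('w2')
for p in ((317,80),(306,272)): print(onz(s,*p,.125))
```

```text
[ 0.55431698 -0.24018318  0.125     ]
[ 0.53065989 -0.09469112  0.125     ]
```

View pics/w2z.png

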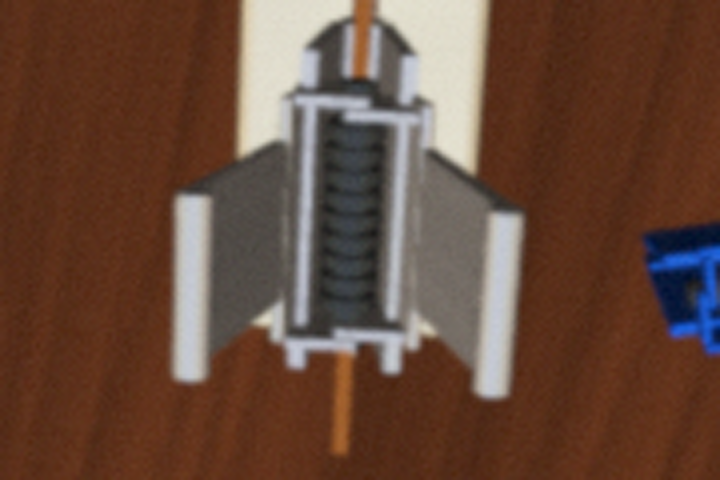

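Run:
```python
from h import *
s=load('w2');f=lambda x,y:((x+.5)/4+220-.5,(y+.5)/4+160-.5)
L=[onz(s,*f(*p),.197) for p in ((174,195),(172,380))];R=[onz(s,*f(*p),.197) for p in ((523,212),(510,398))]
print(L,R)
for A in(L,R): d=A[1]-A[0];print(np.degrees(np.arctan2(-d[0],d[1])),np.linalg.norm(d))
C=sum(L+R)/4;print(C,np.linalg.norm(sum(L)/2-sum(R)/2)); d=sum(L)-sum(R);print(np.degrees(np.arctan2(d[1],d[0])))
# board edge line fit from brown pixels, top strip
a=cv2.imread('pics/w2.png').astype(int)
P=[]
for v in list(range(86,160,4))+list(range(254,271,3)):
    r=a[v,285:340] if v<200 else a[v,298:314]
    off=285 if v<200 else 298
    m=(r[:,2]-r[:,0]>(60 if v<200 else 95)); u=np.where(m)[0]+off
    if v%3==2: print(v,u)
    if len(u) : P.append(onz(s,u.mean(),v,.125))
P=np.array(P); k=np.polyfit(P[:,1],P[:,0],1); print(k,np.degrees(np.arctan(-k[0])),np.polyval(k,C[1]), np.abs(np.polyval(k,P[:,1])-P[:,0]).max())
```

```text
[array([ 0.56953931, -0.15943305,  0.197     ]), array([ 0.56441596, -0.13010544,  0.197     ])] [array([ 0.51754255, -0.1684439 ,  0.197     ]), array([ 0.51219176, -0.13875433,  0.197     ])]
9.909204914425136 0.029771755965079902
10.216427269119801 0.030167891085085077
[ 0.5409224  -0.14918418  0.197     ] 0.05285327495289159
9.617150036533719
86 [313 314 315 316 317]
98 [312 313 314 315 316]
110 [311 312 313 314 315]
122 [311 312 313 314]
134 [310 311 312 313 314]
146 [310 311 312 313]
158 [309 310 311 312]
254 [304 305 306 307]
257 [304 305 306]
260 [304 305 306]
263 [304 305 306]
266 [304 305 306]
269 [303 304 305 306]
[-0.16392226  0.51643236] 9.309261332303594 0.5408869678923018 0.0003013749066026472
```

{"api": "move_arm", "payload": {
  "increments": [
    [[4,-1,0],-0.03],
    [[4,0,-10],-0.026],
    [[0,0,-20],0],
    [[0,0,-20],0],
    [[0,0,-20],0],
    [[0,0,-10],0],
    [[0,0,0],0],
    [[0,0,0],0]
  ]
}}

```text
clock: 3.4
tool_pos: [0.5429, -0.1484, 0.2064]
orientation: [179.6, 0.2, -81.1]
force: [0.6, -0.2, 0.9]
opening: 0.0877
```

Run:
```python
from h import *
s=snap('wrist','w3'); o=ctrl.get_obs(); print(o['tool_pos'],o['orientation'])
```

```text
[ 0.5428898  -0.14835907  0.20648937] [179.63931842   0.19245734 -81.05236853]
```

View pics/w3.png

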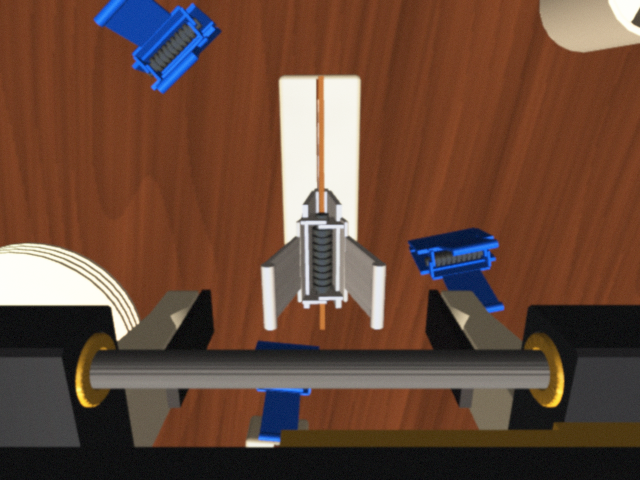

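{"api": "move_arm", "payload": {
  "increments": [
    [[-2,0,-10],0.01],
    [[0,0,-15],0],
    [[0,0,-12],0],
    [[0,0,-8],0],
    [[0,0,-3],0],
    [[0,0,0],0],
    [[0,0,0],0],
    [[0,0,0],0]
  ]
}}

```text
clock: 4.25
tool_pos: [0.5427, -0.1485, 0.1588]
orientation: [180.0, 0.1, -80.4]
force: [0.1, 0.7, -0.6]
opening: 0.0874
```

Run:
```python
from h import *
s=snap('wrist','w4'); o=ctrl.get_obs(); print(o['tool_pos'],o['orientation'],o['force'])
```

```text
[ 0.54272183 -0.14850149  0.15886849] [-1.79992590e+02  1.15560966e-01 -8.03671177e+01] [ 0.11774298 -0.57956098  0.30387085]
```

View pics/w4.png

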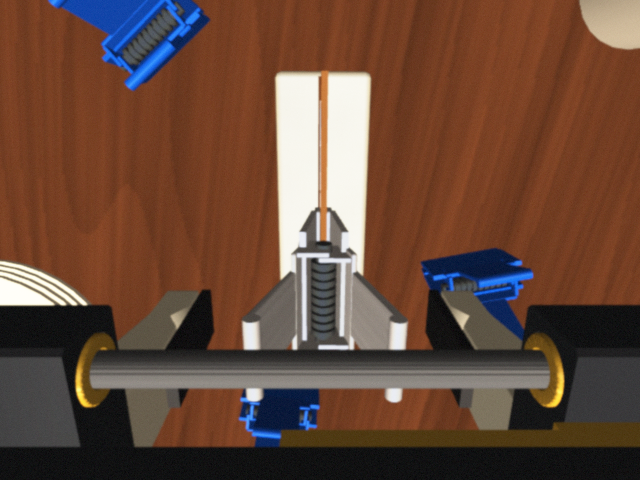

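{"api": "move_arm", "payload": {
  "increments": [
    [[-2,0,0],0],
    [[0,0,0],0],
    [[0,0,0],0],
    [[0,0,0],0],
    [[0,0,0],0],
    [[0,0,0],0],
    [[0,0,0],0],
    [[0,0,0],0]
  ]
}}

```text
clock: 5.1
tool_pos: [0.5411, -0.1485, 0.1599]
orientation: [-179.9, 0.1, -80.4]
force: [-0.3, 0.2, -0.7]
opening: 0.0877
```

{"api": "move_arm", "payload": {
  "increments": [
    [[0,0,0],0],
    [[0,0,0],0],
    [[0,0,0],0],
    [[0,0,0],0],
    [[0,0,0],0],
    [[0,0,0],0],
    [[0,0,0],0],
    [[0,0,0],0]
  ],
  "jaw": -1
}}

```text
clock: 5.9
tool_pos: [0.5406, -0.1484, 0.1593]
orientation: [-179.9, 0.1, -80.4]
force: [0.5, 0.7, -1.5]
opening: 0.0292
```

Run:
```python
from h import *
s=snap('wrist','w5');snap('side','s5'); o=ctrl.get_obs(); print(o['tool_pos'],o['orientation'],o['force'],o['opening'])
a=cv2.imread('pics/s5.png'); c=a[200:360,260:400]
cv2.imwrite('pics/s5z.png',cv2.resize(c,None,fx=4,fy=4,interpolation=cv2.INTER_CUBIC)[:600])
```

```text
[ 0.54067136 -0.14839946  0.15938681] [-1.79941816e+02  1.22704080e-01 -8.03754331e+01] [-0.34529357 -0.79168782 -1.53939491] 0.023540581618481594
```

View pics/w5.png

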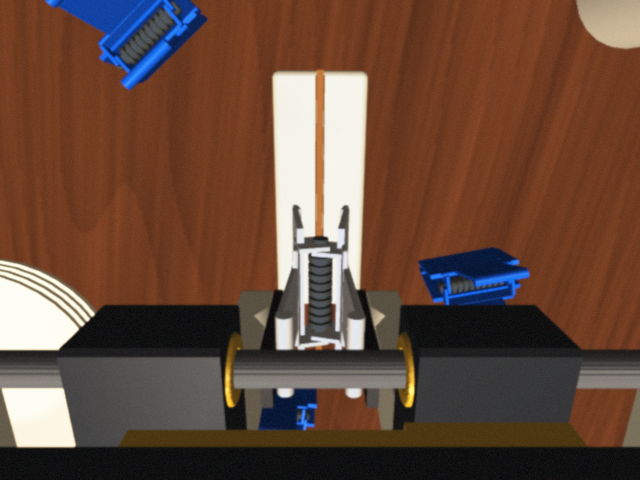

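View pics/s5z.png

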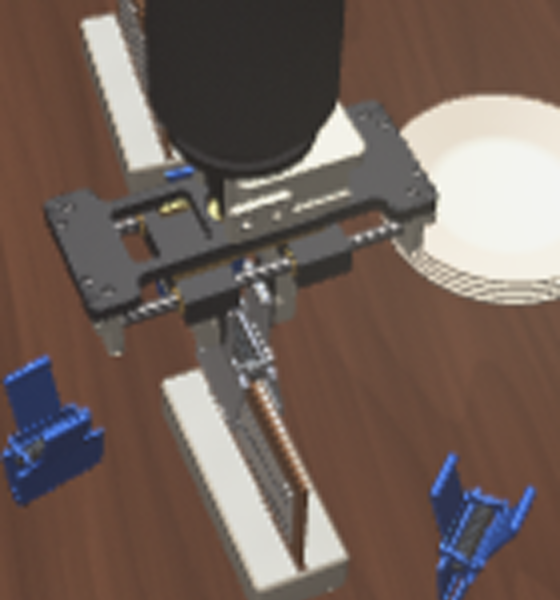

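{"api": "move_arm", "payload": {
  "increments": [
    [[0,0,3],0],
    [[0,0,8],0],
    [[0,0,15],0],
    [[0,0,20],0],
    [[0,0,25],0],
    [[0,0,25],0],
    [[0,0,25],0],
    [[0,0,20],0]
  ]
}}

```text
clock: 6.8
tool_pos: [0.5381, -0.1485, 0.3065]
orientation: [179.8, 0.2, -80.4]
force: [0.6, 0.4, -1.5]
opening: 0.0236
```

Run:
```python
from h import *
s=snap('wrist','w6'); o=ctrl.get_obs(); print(o['tool_pos'],o['orientation'],o['force'],o['opening'])
```

```text
[ 0.53947313 -0.14903041  0.31025673] [-1.79938079e+02  4.09006971e-02 -8.03663155e+01] [ 2.0820716  -0.26533532  3.7804575 ] 0.0236657847086434
```

View pics/w6.png

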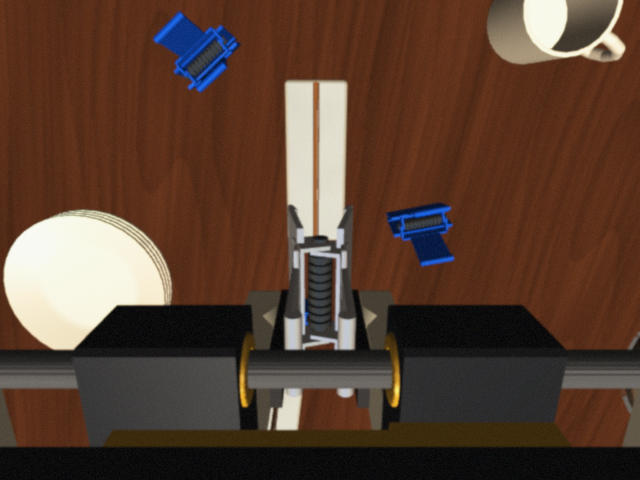

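{"api": "move_arm", "payload": {
  "increments": [
    [[0,20,0],0],
    [[0,40,0],-0.03],
    [[0,45,0],-0.04],
    [[0,45,0],-0.04],
    [[0,45,0],-0.02],
    [[0,45,0],0],
    [[0,45,0],0],
    [[0,20,0],0]
  ]
}}

```text
clock: 7.65
tool_pos: [0.5382, 0.1637, 0.3182]
orientation: [-179.4, 0.1, -88.5]
force: [-0.2, -0.9, -2.2]
opening: 0.0233
```

{"api": "move_arm", "payload": {
  "increments": [
    [[0,0,0],0],
    [[0,0,0],0],
    [[0,0,0],0],
    [[0,0,0],0],
    [[0,0,0],0],
    [[0,0,0],0],
    [[0,0,0],0],
    [[0,0,0],0]
  ]
}}

```text
clock: 8.45
tool_pos: [0.5381, 0.1624, 0.3197]
orientation: [-179.3, 0.1, -88.5]
force: [0.1, -0.2, -1.8]
opening: 0.0235
```

Run:
```python
from h import *
s=snap('wrist','w7');snap('side','s7'); o=ctrl.get_obs(); print(o['tool_pos'],o['orientation'],o['force'],o['opening'])
print([proj(s,X) for X in ([.5373,.2367,.125],[.5433,.0829,.125])])
a=cv2.imread('pics/s7.png'); c=a[80:280,220:400]
cv2.imwrite('pics/s7z.png',cv2.resize(c,None,fx=3,fy=3,interpolation=cv2.INTER_CUBIC)[:600])
```

```text
[0.53804604 0.1625443  0.319666  ] [-1.79297795e+02  1.31467428e-01 -8.85322899e+01] [-0.82697092  0.34199008 -1.40714266] 0.023426254590117688
[(np.float64(320.365899738819), np.float64(282.37675035381756)), (np.float64(317.95533404789666), np.float64(101.96140310150074))]
```

View pics/w7.png

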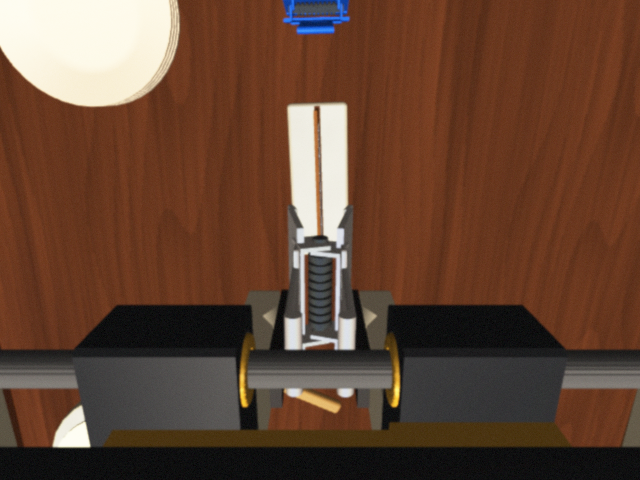

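View pics/s7z.png

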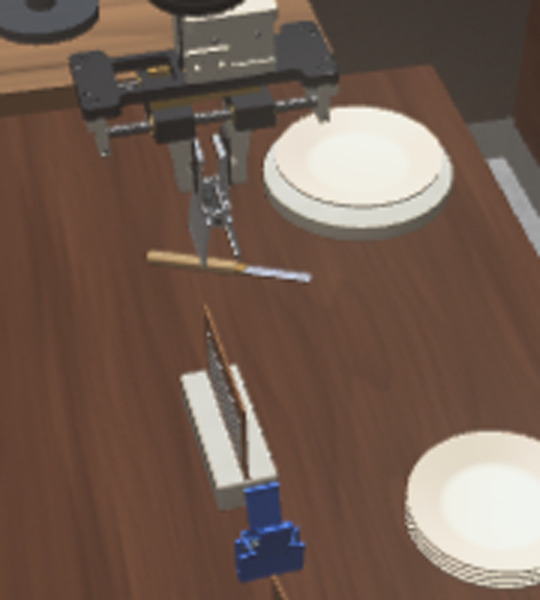

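Run:
```python
from h import *
s=load('w7');a=cv2.imread('pics/w7.png').astype(int)
P=[]
for v in range(110,232,4):
    r=a[v,305:335]; m=r[:,0]<120; u=np.where(m)[0]+305
    if v%12==2: print(v,u, a[v,u].tolist()[:8])
    # brown edge pixels: strong r-b
    w=np.where(r[:,2]-r[:,0]>45)[0]+305
    if len(w): P.append(onz(s,w.mean(),v,.125))
P=np.array(P);k=np.polyfit(P[:,1],P[:,0],1);print(k,np.degrees(np.arctan(-k[0])),[np.polyval(k,y) for y in(.083,.16,.237)])
print(onz(s,317,105,.125),onz(s,317,106,.125), np.abs(np.polyval(k,P[:,1])-P[:,0]).max())
```

```text
110 [314 315 316 317 318 319] [[93, 122, 162], [37, 75, 127], [32, 65, 110], [20, 46, 82], [36, 57, 94], [97, 119, 151]]
122 [314 315 316 317 318 319] [[95, 140, 195], [60, 117, 187], [46, 101, 167], [40, 78, 127], [49, 69, 100], [79, 103, 131]]
134 [315 316 317 318 319] [[66, 120, 187], [58, 111, 181], [66, 107, 163], [84, 102, 133], [85, 98, 118]]
146 [315 316 317 318 319 320] [[79, 128, 190], [55, 110, 183], [67, 111, 171], [85, 108, 144], [81, 91, 112], [107, 123, 147]]
158 [315 316 317 318 319 320] [[112, 147, 199], [59, 113, 183], [54, 101, 168], [69, 94, 137], [91, 104, 123], [95, 108, 133]]
170 [316 317 318 319 320] [[67, 120, 184], [60, 113, 181], [66, 107, 163], [80, 100, 129], [87, 98, 115]]
182 [316 317 318 319 320 321] [[95, 141, 195], [55, 109, 177], [63, 105, 164], [77, 96, 129], [99, 105, 121], [110, 127, 150]]
194 [316 317 318 319 320 321] [[113, 151, 197], [54, 110, 180], [56, 104, 170], [71, 105, 147], [95, 108, 132], [94, 109, 134]]
206 [317 318 319 320 321] [[83, 132, 195], [61, 114, 182], [77, 115, 169], [91, 109, 136], [94, 101, 118]]
218 [317 318 319 320 321 322] [[95, 141, 197], [54, 110, 182], [58, 102, 166], [85, 103, 140], [106, 114, 132], [112, 129, 152]]
230 [318 319 320 321 322] [[68, 124, 188], [57, 108, 174], [78, 108, 154], [93, 110, 131], [96, 111, 135]]
[-0.04808975  0.54939195] 2.753218777621178 [np.float64(0.5454005030595914), np.float64(0.5416975921155722), np.float64(0.537994681171553)]
[0.54399292 0.08519646 0.125     ] [0.54397464 0.08594788 0.125     ] 0.0008180896327347753
```

{"api": "move_arm", "payload": {
  "increments": [
    [[3,0,0],0.02],
    [[0,0,-10],0],
    [[0,0,-20],0],
    [[0,0,-25],0],
    [[0,0,-25],0],
    [[0,0,-15],0],
    [[0,0,-5],0],
    [[0,0,0],0]
  ]
}}

```text
clock: 9.35
tool_pos: [0.5404, 0.1624, 0.2126]
orientation: [-179.4, 0.1, -87.2]
force: [0.5, -0.6, -0.6]
opening: 0.0234
```

```bash
cat > m.py <<'E'
from h import *
import sys
n=sys.argv[1]; vt=int(sys.argv[2]);vb=int(sys.argv[3])
s=snap('wrist',n);o=ctrl.get_obs(); print(o['clock'],o['tool_pos'],o['orientation'],o['force'],o['opening'])
a=cv2.imread(f'pics/{n}.png').astype(int)
P=[]
for v in range(vt,vb,4):
    r=a[v,303:337]; w=np.where(r[:,2]-r[:,0]>80)[0]+303
    if len(w): P.append(onz(s,w.mean(),v,.125))
P=np.array(P);k=np.polyfit(P[:,1],P[:,0],1);print(k,np.degrees(np.arctan(-k[0])),[np.polyval(k,y) for y in(.083,.16,.237)])
E
python3 m.py w8 115 200
```

```text
9.4 [0.54056846 0.16245306 0.21304622] [-1.79338595e+02  1.43129673e-01 -8.72248344e+01] [-0.0801541  -0.3749165  -1.24239155] 0.02351759385208377
[-0.05422706  0.5504802 ] 3.1039418140941963 [np.float64(0.5459793546823601), np.float64(0.5418038707721679), np.float64(0.5376283868619754)]
```

View pics/w8.png

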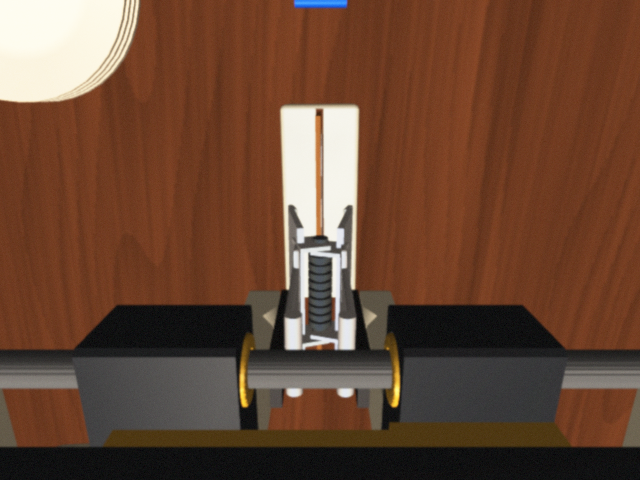

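{"api": "move_arm", "payload": {
  "increments": [
    [[1.5,-2,0],0.003],
    [[0,0,-8],0],
    [[0,0,-10],0],
    [[0,0,-10],0],
    [[0,0,-8],0],
    [[0,0,-5],0],
    [[0,0,0],0],
    [[0,0,0],0]
  ]
}}

```text
clock: 10.2
tool_pos: [0.5432, 0.1608, 0.1705]
orientation: [-179.2, 0.2, -87.0]
force: [-0.0, 0.1, -1.1]
opening: 0.0238
```

```bash
python3 m.py w9 115 200
python3 - <<'E'
from h import *
a=cv2.imread('pics/w9.png'); cv2.imwrite('pics/w9z.png',cv2.resize(a[90:400,250:390],None,fx=1.9*2,fy=1.9,interpolation=cv2.INTER_CUBIC))
E
```

```text
10.25 [0.54322519 0.16082812 0.17055579] [-179.15261876    0.23764209  -87.02200101] [-0.51449543 -0.37569363 -0.46712519] 0.02388287085890194
[-0.05024331  0.55013271] 2.8763111334691085 [np.float64(0.5459625111049654), np.float64(0.5420937759588457), np.float64(0.5382250408127259)]
```

View pics/w9z.png

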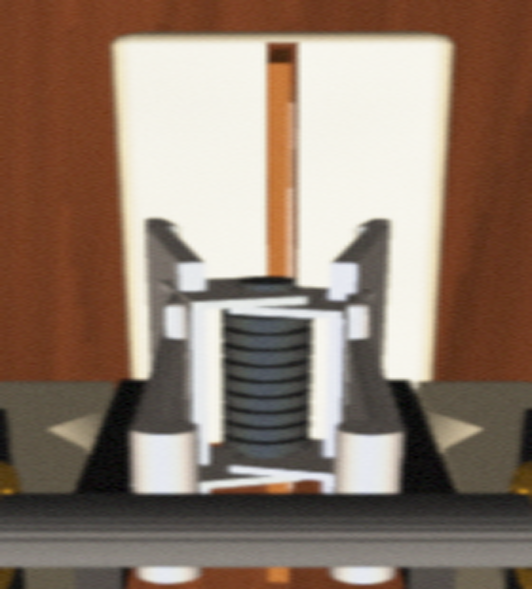

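{"api": "move_arm", "payload": {
  "increments": [
    [[-1.5,0,0],0],
    [[0,0,-5],0],
    [[0,0,-5],0],
    [[0,0,-3],0],
    [[0,0,0],0],
    [[0,0,0],0],
    [[0,0,0],0],
    [[0,0,0],0]
  ]
}}

```text
clock: 11.05
tool_pos: [0.5421, 0.1611, 0.1574]
orientation: [-179.1, 0.3, -87.0]
force: [0.7, -0.3, -1.2]
opening: 0.0237
```

```bash
python3 m.py w10 115 200
python3 - <<'E'
from h import *
snap('side','s10');snap('top','t10')
a=cv2.imread('pics/w10.png'); cv2.imwrite('pics/w10z.png',cv2.resize(a[90:400,250:390],None,fx=1.9*2,fy=1.9,interpolation=cv2.INTER_CUBIC))
a=cv2.imread('pics/s10.png'); cv2.imwrite('pics/s10z.png',cv2.resize(a[130:290,220:420],None,fx=3.5,fy=3.5,interpolation=cv2.INTER_CUBIC))
E
```

```text
11.1 [0.54211084 0.16116347 0.15743338] [-179.05741742    0.28593525  -87.01254997] [-0.31959229  0.19008535 -0.14787739] 0.02365793633140244
[-0.0508546   0.55010685] 2.9112459215156212 [np.float64(0.5458859207381656), np.float64(0.5419701166419283), np.float64(0.5380543125456909)]
```

View pics/w10z.png

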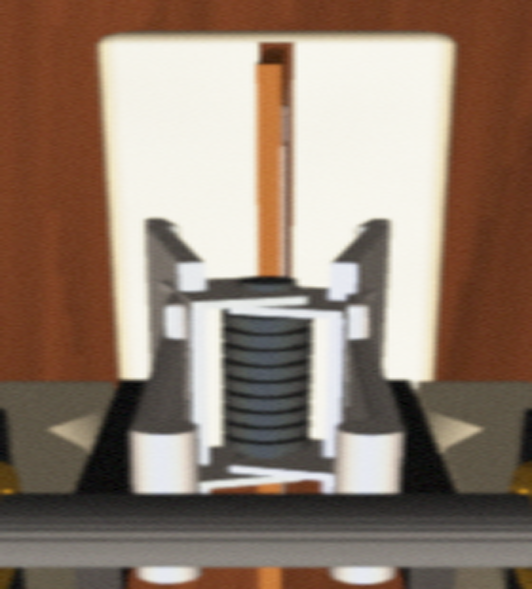

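View pics/s10z.png

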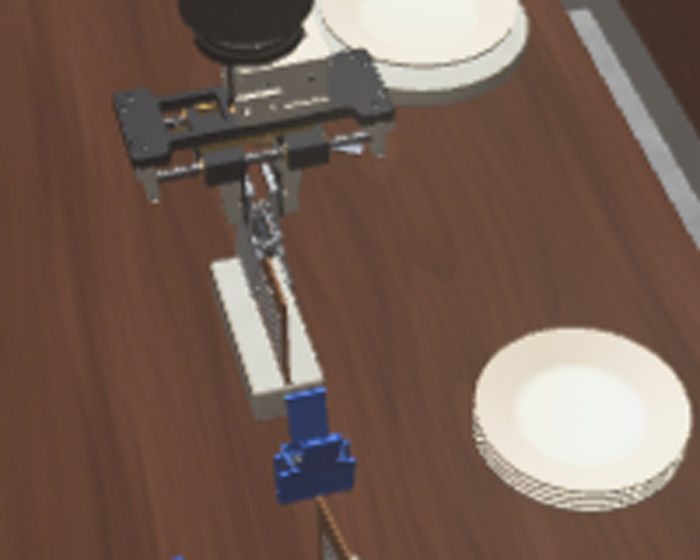

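View pics/t10.png

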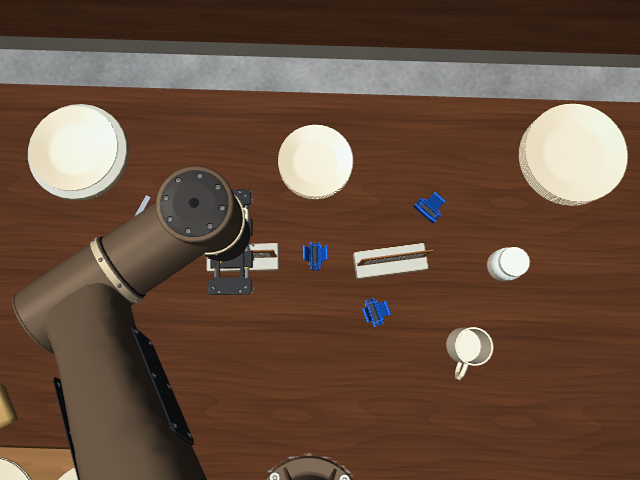

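Run:
```python
from h import *
for n,p in (('w10',(320.5,123)),('w9',(323.5,122)),('w8',(319,111)),('w7',(316.5,109))): print(n,onz(load(n),*p,.125))
for n in('w8','w7'):
    a=cv2.imread(f'pics/{n}.png'); print([a[v,316:320,2].tolist() for v in range(104,118,2)])
a=load('t10');f=lambda x,y:((x+.5)/3+190-.5,(y+.5)/3+220-.5)
im=cv2.imread('pics/t10.png');cv2.imwrite('pics/t10z.png',cv2.resize(im[220:300,190:450],None,fx=3,fy=3,interpolation=cv2.INTER_CUBIC))
```

```text
w10 [0.54566589 0.08872032 0.125     ]
w9 [0.54553102 0.08858522 0.125     ]
w8 [0.54497037 0.08656204 0.125     ]
w7 [0.54431322 0.08821865 0.125     ]
[[123, 124, 123, 122], [197, 193, 192, 192], [192, 185, 187, 186], [151, 120, 113, 115], [141, 87, 78, 72], [120, 72, 70, 68], [180, 173, 175, 164]]
[[179, 177, 183, 184], [138, 140, 147, 175], [81, 81, 103, 152], [110, 82, 94, 151], [162, 113, 96, 145], [165, 115, 98, 147], [165, 114, 102, 146]]
```

View pics/t10z.png

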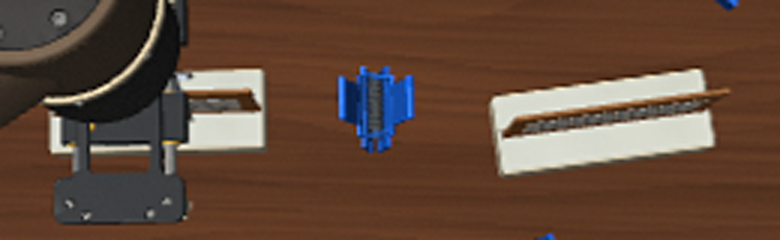

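{"api": "move_arm", "payload": {
  "increments": [
    [[0,3,0],0],
    [[0,0,0],0],
    [[0,0,0],0],
    [[0,0,0],0],
    [[0,0,0],0],
    [[0,0,0],0],
    [[0,0,0],0],
    [[0,0,0],0]
  ]
}}

```text
clock: 12.0
tool_pos: [0.5422, 0.1645, 0.1576]
orientation: [-179.0, 0.3, -87.0]
force: [-0.2, -0.5, -1.1]
opening: 0.0237
```

```bash
python3 m.py w11 125 200
python3 - <<'E'
from h import *
a=cv2.imread('pics/w11.png'); cv2.imwrite('pics/w11z.png',cv2.resize(a[90:400,250:390],None,fx=1.9*2,fy=1.9,interpolation=cv2.INTER_CUBIC))
E
```

```text
12.05 [0.54215074 0.16449056 0.15760241] [-179.04190123    0.29565579  -87.0069401 ] [-0.07777477 -0.19715873 -1.34365392] 0.02379539838838921
[-0.04173827  0.54928162] 2.390039448631812 [np.float64(0.5458173426178375), np.float64(0.5426034958657752), np.float64(0.5393896491137129)]
```

View pics/w11z.png

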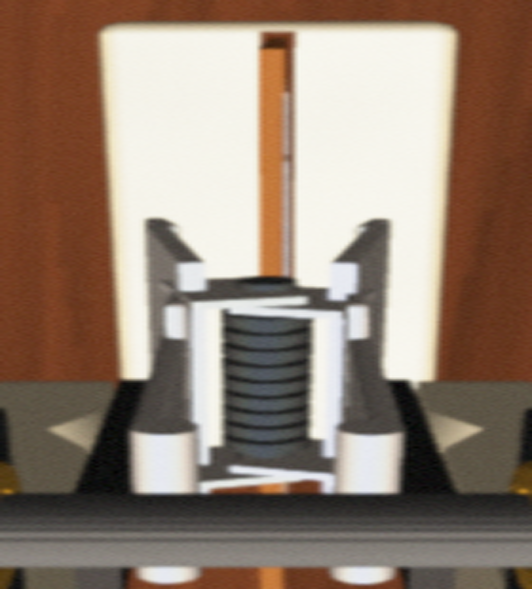

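```bash
python3 -c "
from plant import ctrl
ctrl.close_job(); o=ctrl.get_obs(); print(o['clock'],o['tool_pos'],o['force'],o['opening'])"
```

```text
the job is handed in; nothing more can be done
the job is handed in; nothing more can be done
```

I squeezed the steel clip fully open on its board, lifted it straight off, and carried it over to the bare board. I lowered it over the middle of that board's top edge and handed the job in at about 12 s, with the gripper still holding it open.

**Last checks before hand-in:**
- **Squeeze:** the gripper opening was 23.8 mm, which means the handles are parallel and on their stop.
- **Gaps:** in the wrist view the edge lies within about 1 px (0.3 mm) of mid-way between the jaws, with a clear gap on both sides. I worked the jaw depth out from the tool height: the pin is about 18 mm above the edge and the lips reach more than 20 mm below it.
- **Contact:** the force reading was about 1 N, the same as while carrying the clip, so nothing is touching the board.
- **Surroundings:** in the top view, taken just before a final 3 mm shift along the board, the boards and everything else in sight stood where they were. The arm hid part of that view.

**Where the checks disagreed:** the bare board's middle along its length came out at y = 0.160 to 0.164 m, depending on which end pixels I used. I settled on about 0.163, and the clip's pin is at about 0.1637, so it should be within a few millimetres of the middle. The board's angle readings also varied, from 2.4° to 3.1°. The state could not be read back after hand-in.

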